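# Drift two sagging busbars into line on a tilted power unit

## Robot

A 6-joint arm with a two-finger parallel gripper is mounted at the origin on a cart in front of the work surface, level with it; the furniture and walls round the work are solid. World frame = base frame: x ahead of the robot, y to its left, z up, the work surface at z = 0. Lengths are in m, angles in degrees, forces in N, time in s.
With the tool pointing down it reaches from about 0.4 to 0.825 m from the base axis. Payload 7 kg.
Tool frame: the origin (TCP) lies midway between the tips of the shut fingers; the grasp point (between the pads) lies r.grip_depth behind it (r.grip_depth is the distance from the TCP to the grasp point, in m); z points along the fingers, y is the line along which they close (so a half turn about z gives the same grasp; the last joint's range is limited). The gripper opens to 88 mm and grips with 3 to 60 N. Pads are 19 mm wide; open, the fingers measure 130 mm over their backs; the gripper's body (78 mm by 193 mm) begins 47 mm behind the grasp point.
Start: joints at [89.101, 20.546, 0.682, 0, -70.136, -16.507], TCP at [0.202, 0.644, 0.227] pointing down, gripper open.
Joint ranges: [-176.03, 176.03], [-82.01, 121.73], [-58.28, 71.71], [-173.87, 95.51], [-174.79, -0.11], [-173.66, 173.66]. Speed limits (degrees/s): [136.94, 136.94, 172.46, 180, 180, 180].

## Interface

Orientations are given as [roll, pitch, yaw] about the fixed x, y, z axes, in that order (R = Rz(yaw) Ry(pitch) Rx(roll)).
In Python, from plant import r gives the robot as it stands.
- The arm moves only by the shell command python3 drive.py 'ROWS' [OPENING] [FORCE]. ROWS is a JSON object with one list for each field, all of the same length, 1 to 12, a row being the entries at one place: tx, ty, tz (the shift in m), ax, ay, az (a rotation vector in degrees); each row is the pose to reach, as a shift and turn from the pose commanded when the command began, along the tool's axes at that moment; what a row does not reach only later rows make up. A row lasts 1/12 s, in which the tool goes at most 0.0417 m and 7.16 degrees, less where a joint would pass 70% of its speed; a pose out of reach is approached as far as the arm can. OPENING is the finger opening in m, set as the command begins (- or left out keeps the last). The fingers move at their own pace and stop on an object; FORCE is the grip in N (left out, the last holds). Time passes only in rows, so rows that do not move let the fingers close. It prints the time, the measured TCP pose, the force, the opening and the grip force at its end. Input that does not fit is refused with a message, and nothing moves.
- r.get_state(): the state, without advancing time (a new reading comes with each control period).
- r.capture(name): name is "scene" or "top"; returns a dict with "frame" (384x512x3 uint8, red, green, blue), "z_map" (384x512 float32, m along the optical axis (not along the pixel's ray), 0 where there is no reading), "fx", "fy", "cx", "cy" (pixels), "cam_to_world" (4x4, takes a point from camera to world coordinates). Camera axes: x right, y down, z forward; pixel columns grow to the right and rows downward; lengths in m; the calibration is good to about 2 mm. A picture is of the moment at which its call begins.
- r.close_job(): hands the job in; it is judged then, once.
The state is a dict: "time_s": time; "joints": joint angles; "qd": joint speeds; "joint_torque": joint torques, N m; "tcp_pos": TCP position; "eef_rot": TCP orientation; "contact_force": force on the tool from outside, world axes, zero at the start; "moment": the same for the moment, N m; "gripper_width": finger opening in m; "gripper_force": force on a finger pad.
Only numpy, scipy, OpenCV 4.12 (cv2) and the standard library are available. Lean on these libraries where they do the work, as an engineer would, in place of code of your own. Each camera call takes 0.05 s, during which the arm holds its last target. There are 200 camera calls.

## Task

Bring the bolt holes of the two copper busbars on the tilted power unit into line: push the sagging upper bar back up until its hole lies over the terminal hole, then take the largest of the three tapered drifts from the wooden block and drive it, square to the sloping plate, through both bars into the terminal until its collar sits flat on the upper bar. Leave the drift standing in the joint, the two smaller drifts in their block, and do not shift or knock over anything else on the bench.

Things in the scene. Friction and masses are not known exactly. Their poses are not given: they have to be found in the camera images.
- unit: Power unit, fixed to the bench on a tilting stand, on the left or right of the work area: 150 x 280 mm, 180 mm high. Origin: on the bench under its middle; x up the slope (away from the robot at yaw 0), y along the two copper busbars, z vertical. Its aluminium plate slopes 0.45 rad (26 degrees), lowest at the edge near the robot
- capacitors (a point): On the plate, in the middle (y = -21 mm) of a row of four black capacitors (35 mm thick, 59 mm high, square to the plate) along its upper edge: centres 59 mm up the slope from the terminal hole, at y = -84, -42, 0 and 42 mm. Along the plate's lower edge, more than 38 mm down the slope from the hole, lie only low parts, up to 15 mm high
- terminal_hole (a point): Mouth centre of the terminal hole, the fixed lowest hole of the stack: it is 17 mm wide, straight through a black block 50 x 46 mm, mouth 22 mm above the aluminium plate, in the unit's middle; free room below for the drift's point. z: square to the sloping plate, up out of the hole (the drift goes in along -z); x: up the slope; y: along the busbars
- upper_hole (a point): Centre, on the top face, of the 17 mm hole near the free end of the UPPER copper busbar: 32 mm wide, 5 mm thick, top face 10.8 mm above the terminal's mouth. It pivots on a bolt 110 mm from the hole towards +y (bolt head 6 mm above the bar) and ends 28 mm past the hole. Axes as terminal_hole, turned with the bar
- upper_edge (a point): Point on the long edge (the one down the slope) of the upper busbar's top face, 45 mm from its hole towards the pivot: a place to push the bar up the slope. The bar is 28 mm clear of the plate there; the card down the slope is only 10 mm high. Axes as upper_hole
- upper_bar (a joint): Swing of the upper busbar on its bolt, rad; 0 = its hole in line with the terminal hole, positive = sagged down the slope (0.1 rad = 11 mm at the hole). The bolt is snug: the bar stays where it is left and takes about 4 N at the hole (6 N at upper_edge) to move. Starts at 0.10 to 0.20, too far for the drift to enter
- lower_hole (a point): Centre, on the top face, of the 17 mm hole near the free end of the LOWER copper busbar, 5.3 mm above the terminal's mouth: same bar, its pivot bolt 110 mm away towards -y; it lies between the upper bar and the terminal
- lower_bar (a joint): Swing of the lower busbar, rad; 0 = in line with the terminal hole, positive = sagged down the slope. Starts at 0.030 to 0.042 (3.3 to 4.6 mm at the hole): within the taper's reach, so the drift pulls it into line as it goes down. As snug as the upper one
- drift_block: Wooden block 56 x 160 x 66 mm, fixed to the bench on the other side of the work area from the unit; three upright holes in a row along its y (at -52, 0 and 52 mm) hold the three drifts, points down, resting on their collars. Origin: centre of its underside
- drift_large: Largest of three steel drifts: round dark handle 20 mm thick, 52 mm long, with a 7 mm domed head, above a collar 26 mm across and 4 mm thick; below it a 62 mm shank, 16 mm thick for 33 mm, then tapering to a 5 mm point. 0.10 to 0.20 kg. Stands in any of the block's holes. Origin: centre of the collar's underside; z along the handle, away from the point
- drift_large_tip (a point): The point of the large drift, 62 mm below its origin
- drift_large_head (a point): Top of the large drift's domed head, 63 mm above its origin
- drift_medium: Middle drift of the set, too thin for the holes, with a handle 15 mm thick, 46 mm long, collar 24 mm. Origin as drift_large
- drift_small: Smallest drift of the set, too thin for the holes, with a handle 11 mm thick, 40 mm long, collar 22 mm. Origin as drift_large
- power_brick: Bystander: black mains adapter lying on the bench behind the drift block, 36 x 62 x 26 mm. Origin: centre of its underside
- flux_bottle: Bystander: dropper bottle standing behind the drift block, 35 mm thick, 94 mm high. Origin: centre of its underside
- cutters: Bystander: side cutters lying in front of the drift block, 41 x 122 x 11 mm. Origin: centre of its underside
- pump_bottle: Fixed bystander: white solvent bottle with a pump top standing at the back in the middle, 66 mm thick, 118 mm high. Origin: centre of its underside
- repair_board: Bystander: circuit board lying at the right of the bench, 113 x 142 x 26 mm. Origin: centre of its underside
- chip_tube: Bystander: slim grey plastic tube of chips lying in front of the unit, 11 x 204 x 8 mm. Origin: centre of its underside

How it is judged:
By the outcome, as a careful person would: the job done as asked, in the order asked, and still so for the second after the job is handed in, with the robot touching nothing.
It also fails if it takes over 72 s, if anything falls off the work surface, if the arm or the gripper's body presses on something with over 40 N, if the wrist force passes 120 N, or if a joint passes its speed limit or range.

## Working session

There is one attempt and no reset: what is moved stays moved. The work goes in short steps, Python scripts to look and compute and a shell command to move; the robot and the scene stay as the last step left them, time stands still between calls to the robot, and variables do not carry over. Pictures are saved under pics/ and viewed, at most 10 in all, crops included, and the job is handed in when it is done.

```bash
ls; mkdir -p pics; python3 - <<'E'
from plant import r
import cv2,numpy as np
print(r.get_state(), r.grip_depth)
for n in("scene","top"):
    c=r.capture(n); np.savez(f"pics/{n}0.npz",**{k:c[k] for k in c})
    cv2.imwrite(f"pics/{n}0.png",cv2.resize(c["frame"][:,:,::-1],(800,600)))
    print(n,c["fx"],c["fy"],c["cx"],c["cy"],np.round(c["cam_to_world"],3).tolist())
E
```

```text
drive.py
pics
plant.py
{'time_s': 0.0, 'joints': array([ 8.91012480e+01,  2.05912346e+01,  6.33432872e-01, -2.18903896e-02,
       -7.01356478e+01, -1.65071722e+01]), 'qd': array([-0.06633222, -0.03592627,  0.02334457, -0.05755688,  0.01485919,
        0.0081963 ]), 'joint_torque': array([-4.48739020e-04, -5.82718492e+01,  2.93047822e+01,  6.99728340e+00,
        6.86799089e-03, -1.69589175e-04]), 'tcp_pos': array([0.20178438, 0.64361244, 0.2256168 ]), 'eef_rot': array([ 1.79904554e+02, -6.82499512e-03, -1.74133735e+01]), 'contact_force': array([-0.22365338, -0.82466278,  0.40492309]), 'moment': array([-0.00495928, -0.01616838, -0.03275132]), 'gripper_force': 0.0, 'gripper_width': 0.08770894279667116} 0.0188
scene 353.59664053818483 353.59664053818483 248.9244421130972 190.80453873772746 [[-0.481, -0.428, 0.765, -0.258], [-0.877, 0.227, -0.424, 0.354], [0.008, -0.874, -0.485, 0.632], [0.0, 0.0, 0.0, 1.0]]
top 389.2563510602024 389.2563510602024 251.77246269967588 192.89875683405793 [[-0.091, -0.974, 0.209, 0.35], [-0.996, 0.088, -0.026, -0.097], [0.007, -0.21, -0.978, 1.248], [0.0, 0.0, 0.0, 1.0]]
```
View pics/scene0.png

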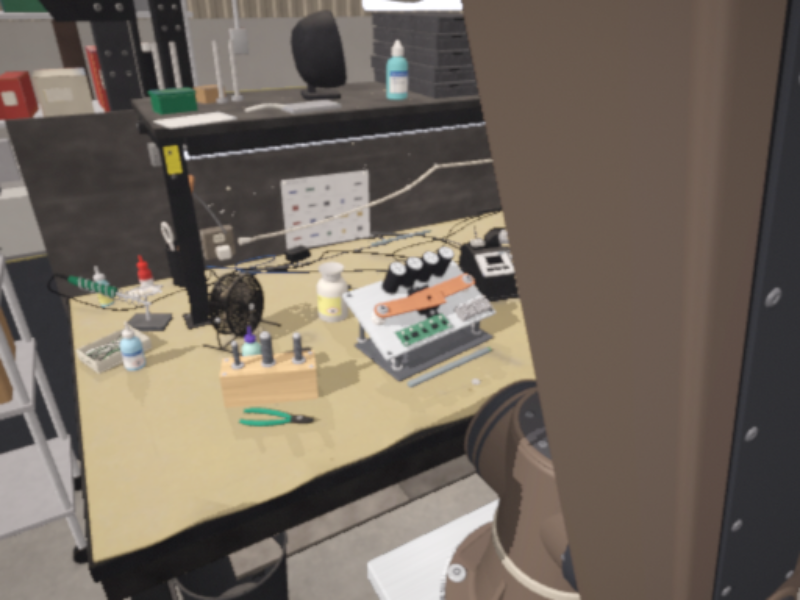

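View pics/top0.png

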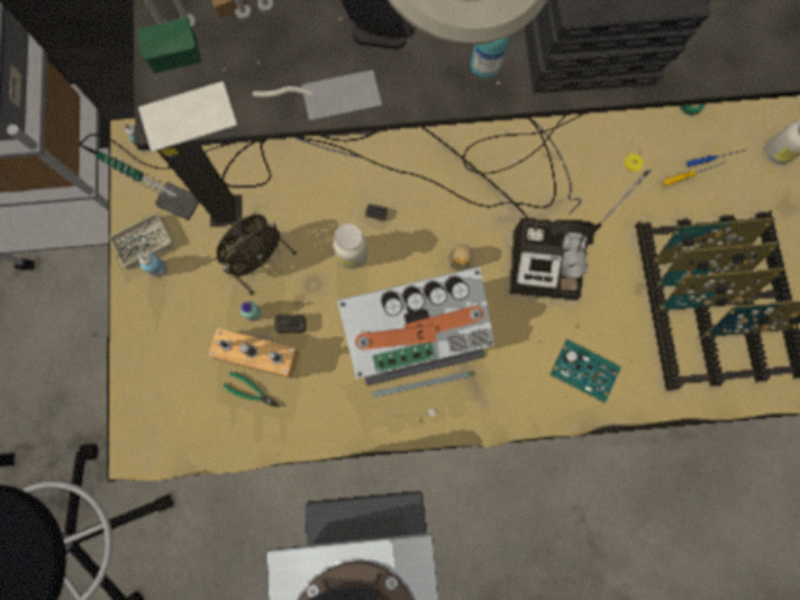

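Both views show the drift block at left (top px ~(250,352)/800) and the unit in the middle (~(420,330)), with the copper bars overlapping near (420,328). The middle drift (scene (267,348)) looks thickest. Next I'll zoom in and measure.

```bash
cat > h.py <<'E'
import numpy as np
def load(f): return dict(np.load(f))
def cloud(c):
    v,u=np.mgrid[0:384,0:512]; z=c["z_map"]
    p=np.stack([(u-c["cx"])/c["fx"]*z,(v-c["cy"])/c["fy"]*z,z],-1)
    T=c["cam_to_world"]; return p@T[:3,:3].T+T[:3,3]
def ray(c,u,v):
    T=c["cam_to_world"]; d=T[:3,:3]@np.array([(u-c["cx"])/c["fx"],(v-c["cy"])/c["fy"],1]); return T[:3,3],d
def hit(c,u,v,p0,n):
    o,d=ray(c,u,v); return o+d*(np.dot(p0-o,n)/np.dot(d,n))
def proj(c,P):
    T=c["cam_to_world"]; q=(np.asarray(P)-T[:3,3])@T[:3,:3]; return np.array([c["fx"]*q[0]/q[2]+c["cx"],c["fy"]*q[1]/q[2]+c["cy"]])
E
python3 - <<'E'
from h import *
import cv2
s=load("pics/scene0.npz");t=load("pics/top0.npz")
def crop(c,x,y,w,h,W,H): return cv2.resize(c["frame"][y:y+h,x:x+w,::-1],(W,H),interpolation=cv2.INTER_CUBIC)
im=np.zeros((600,800,3),np.uint8)
im[:300,:400]=crop(t,215,165,100,75,400,300)   # x4
im[:300,400:]=crop(s,215,150,100,75,400,300)
im[300:,:400]=crop(t,125,200,80,60,400,300)  # x5
im[300:,400:]=crop(s,135,200,80,60,400,300)
cv2.imwrite("pics/crops.png",im)
P=cloud(t);f=t["frame"].astype(int)
cop=(f[...,0]>140)&(f[...,0]-f[...,2]>90)&(f[...,1]<120)
v,u=np.nonzero(cop);print(len(v),u.min(),u.max(),v.min(),v.max())
q=P[cop];q=q[(q[:,2]>.05)&(q[:,0]>.3)];print(len(q),q.min(0),q.max(0))
for u,v in [(160,223),(143,219),(178,228),(160,222),(160,232)]: print(u,v,P[v,u])
Ps=cloud(s)
for u,v in [(171,216),(190,216),(150,222)]: print(u,v,Ps[v,u])
E
```

```text
627 233 443 112 222
615 [ 0.35028702 -0.27332732  0.1015408 ] [ 0.56656596 -0.06721438  1.24786065]
160 223 [0.52642325 0.14747084 0.11566013]
143 219 [0.54579257 0.20118205 0.09738846]
178 228 [0.51064431 0.10038095 0.08956415]
160 222 [0.52985541 0.14801712 0.11255952]
160 232 [0.50718847 0.16022059 0.06201416]
171 216 [0.52148992 0.15468144 0.12267926]
190 216 [0.50615658 0.10817949 0.1172288 ]
150 222 [0.54197502 0.20644916 0.10801685]
```

View pics/crops.png

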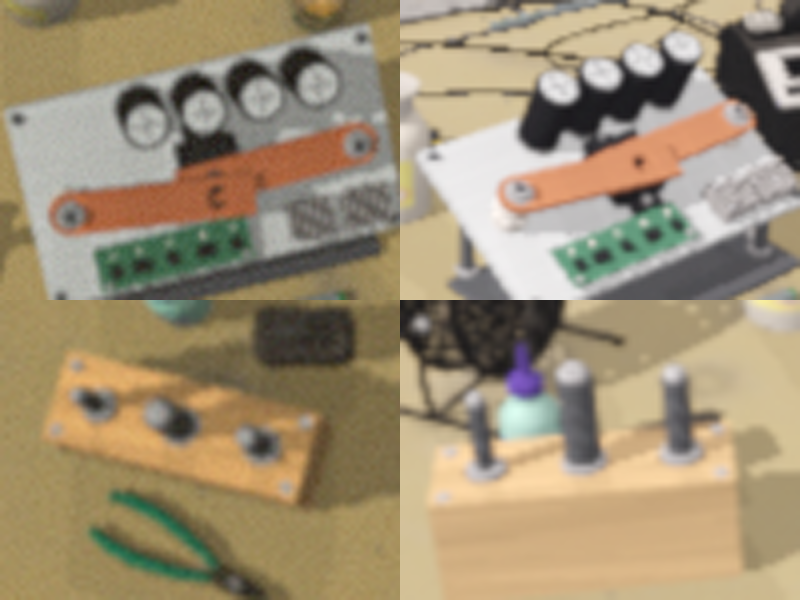

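```bash
cat >> h.py <<'E'
def tri(s,t,ps,pt):
    A=[];b=[]
    for c,(u,v) in ((s,ps),(t,pt)):
        o,d=ray(c,u,v);d=d/np.linalg.norm(d);M=np.eye(3)-np.outer(d,d);A.append(M);b.append(M@o)
    x=np.linalg.lstsq(np.vstack(A),np.hstack(b),rcond=None)[0]
    return x,[np.linalg.norm(np.array(proj(c,x))-p) for c,p in((s,ps),(t,pt))]
E
python3 - <<'E'
from h import *
s=load("pics/scene0.npz");t=load("pics/top0.npz")
S=lambda x,y:((x-400+.5)/4+215-.5,(y+.5)/4+150-.5); T=lambda x,y:((x+.5)/4+215-.5,(y+.5)/4+165-.5)
a,e=tri(s,t,S(520,189),T(71,215)); b,e2=tri(s,t,S(738,113),T(358,145))
print("upper piv",a,e,"lower piv",b,e2,np.linalg.norm(a-b),"mid",(a+b)/2)
d=a-b;yaw=np.arctan2(-d[0],d[1]);print("yaw",np.degrees(yaw))
# plate fit, both cameras
for c,n in((s,"s"),(t,"t")):
    P=cloud(c);f=c["frame"].astype(int)
    m=(f.min(-1)>150)&(f.max(-1)-f.min(-1)<22)&(abs(P[...,0]-.53)<.13)&(abs(P[...,1]+.15)<.2)&(P[...,2]>.03)&(P[...,2]<.22)
    q=P[m]
    for _ in range(8):
        c0=q.mean(0);nn=np.linalg.svd(q-c0)[2][2];nn*=np.sign(nn[2]);r_=(P[m]-c0)@nn;q=P[m][abs(r_)<.004]
    print(n,len(q),nn,"tilt",np.arccos(nn[2]),"yaw",np.degrees(np.arctan2(-nn[1],-nn[0])),"h piv",(a-c0)@nn,(b-c0)@nn,"cen",c0)
    for k,(uc,z0) in enumerate([((171,222),0)]):
        pass
# drift
Sb=lambda x,y:((x-400+.5)/5+135-.5,(y-300+.5)/5+200-.5); Tb=lambda x,y:((x+.5)/5+125-.5,(y-300+.5)/5+200-.5)
print("head",tri(s,t,Sb(572,371),Tb(157,409)))
print("head@129 t",hit(t,*Tb(157,409),np.array([0,0,.127]),np.array([0,0,1])),"s",hit(s,*Sb(572,371),np.array([0,0,.127]),np.array([0,0,1])))
print("collar s",hit(s,*Sb(583,461),np.array([0,0,.068]),np.array([0,0,1])),"t",hit(t,*Tb(182,425),np.array([0,0,.068]),np.array([0,0,1])))
z=np.array([0,0,.066]);n=np.array([0,0,1])
for p in [(76,365),(56,430),(307,421),(287,487)]: print("nail",hit(t,*Tb(*p),z,n))
for p in [(451,450),(443,497),(716,430),(722,470)]: print("nail s",hit(s,*Sb(*p),z,n))
E
```

```text
upper piv [ 0.52014424 -0.06408725  0.12199704] [np.float64(0.09387638688818342), np.float64(0.0928786319164696)] lower piv [ 0.55338848 -0.28028747  0.11723146] [np.float64(0.14543938525317493), np.float64(0.15803145428803306)] 0.21879311005538393 mid [ 0.53676636 -0.17218736  0.11961425]
yaw 8.74167354405523
s 1542 [-0.43200376 -0.06131058  0.8997854 ] tilt 0.45151888645763555 yaw 8.077553652785861 h piv 0.035870548249405707 0.030476282954010454 cen [ 0.53855235 -0.13031369  0.08645683]
t 1223 [-0.42846818 -0.06219612  0.9014137 ] tilt 0.4477726151535757 yaw 8.259324173212422 h piv 0.03739814436320159 0.03230511225590689 cen [ 0.55770518 -0.11179246  0.09507094]
head (array([0.53071883, 0.15685599, 0.12494029]), [np.float64(0.02250910057854667), np.float64(0.020466098068881475)])
head@129 t [0.53036284 0.15633531 0.127     ] s [0.5275609  0.15770199 0.127     ]
collar s [0.52917762 0.15722881 0.068     ] t [0.52866561 0.15495139 0.068     ]
nail [0.5718145  0.21842269 0.066     ]
nail [0.53281952 0.23176955 0.066     ]
nail [0.52455066 0.07947257 0.066     ]
nail [0.48548692 0.0937666  0.066     ]
nail s [0.57602828 0.21704761 0.066     ]
nail s [0.53539605 0.23165586 0.066     ]
nail s [0.52556478 0.08183249 0.066     ]
nail s [0.48856084 0.09299736 0.066     ]
```

```bash
cat >> h.py <<'E'
from scipy.spatial.transform import Rotation as Ro
yaw=np.radians(8.4);th=.45
ux=np.array([np.cos(th)*np.cos(yaw),np.cos(th)*np.sin(yaw),np.sin(th)]);uy=np.array([-np.sin(yaw),np.cos(yaw),0]);un=np.cross(ux,uy)
M=np.array([.5367664,-.1721874,.1196143])-.013*un
U=np.stack([ux,uy,un],1)      # unit axes
RP=np.stack([ux,-uy,-un],1)   # tool square to plate
RB=Ro.from_euler('xyz',[180,0,-18.7],degrees=True).as_matrix()
def W(a,b,c): return M+U@(np.array([a,b,c])/1000)
def delta(st,p,R):
    R0=Ro.from_euler('xyz',st["eef_rot"],degrees=True).as_matrix()
    print("shift",np.round(R0.T@(p-st["tcp_pos"]),4),"rot",np.round(np.degrees(Ro.from_matrix(R0.T@R).as_rotvec()),2))
def uc(st): 
    R0=Ro.from_euler('xyz',st["eef_rot"],degrees=True).as_matrix()
    print("tcp in unit mm",np.round(U.T@(st["tcp_pos"]-M)*1000,1),"axis in unit",np.round(U.T@R0[:,2],3),"F unit",np.round(U.T@st["contact_force"],1),"w",round(st["gripper_width"],4),"t",round(st["time_s"],1))
E
python3 - <<'E'
from h import *
from plant import r
s=load("pics/scene0.npz");t=load("pics/top0.npz")
S=lambda x,y:((x-400+.5)/4+215-.5,(y+.5)/4+150-.5); T=lambda x,y:((x+.5)/4+215-.5,(y+.5)/4+165-.5)
print("M",M)
for n,c,f,pts in(("s",s,S,[(639,161),(520,189),(682,173),(672,142)]),("t",t,T,[(216,190),(71,215),(257,213),(253,170)])):
    for p in pts: print(n,p,np.round(U.T@(hit(c,*f(*p),W(0,0,10.8),un)-M)*1000,1))
st=r.get_state()
print("via, RP");delta(st,np.array([.45,.25,.28]),RP)
print("pre");delta(st,W(-52,52,80),RP);print(W(-52,52,80))
E
```

```text
M [ 0.54236029 -0.17136137  0.10790849]
s (639, 161) [-9.9  2.3 10.8]
s (520, 189) [  3.1 106.4  10.8]
s (682, 173) [-32.6 -23.8  10.8]
s (672, 142) [ -4.5 -35.5  10.8]
t (216, 190) [-8.4  1.1 10.8]
t (71, 215) [ -1.2 109.2  10.8]
t (257, 213) [-33.1 -25.2  10.8]
t (253, 170) [  0.  -28.7  10.8]
via, RP
shift [ 0.3546  0.3015 -0.0538] rot [  5.89  25.35 -25.35]
pre
shift [0.4727 0.6644 0.0695] rot [  5.89  25.35 -25.35]
[ 0.45401908 -0.13184257  0.15732605]
```

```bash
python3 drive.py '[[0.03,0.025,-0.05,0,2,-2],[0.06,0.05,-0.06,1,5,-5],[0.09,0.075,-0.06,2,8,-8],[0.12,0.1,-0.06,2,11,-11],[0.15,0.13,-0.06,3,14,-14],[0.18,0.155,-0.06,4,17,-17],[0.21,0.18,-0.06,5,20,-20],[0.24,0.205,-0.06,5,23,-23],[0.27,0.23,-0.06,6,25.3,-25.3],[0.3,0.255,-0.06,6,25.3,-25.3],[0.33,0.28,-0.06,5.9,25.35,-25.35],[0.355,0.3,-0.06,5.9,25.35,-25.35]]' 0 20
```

```text
refused: ROWS must be an object with one list for each field. Nothing was moved.
```

The call was refused and nothing moved: it wants an object with one list for each field. Same move again in that form.

```bash
python3 drive.py '{"tx": [0.03,0.06,0.09,0.12,0.15,0.18,0.21,0.24,0.27,0.3,0.33,0.355],"ty": [0.025,0.05,0.075,0.1,0.13,0.155,0.18,0.205,0.23,0.255,0.28,0.3],"tz": [-0.05,-0.06,-0.06,-0.06,-0.06,-0.06,-0.06,-0.06,-0.06,-0.06,-0.06,-0.06],"ax": [0,1,2,2,3,4,5,5,6,6,5.9,5.9],"ay": [2,5,8,11,14,17,20,23,25.3,25.3,25.35,25.35],"az": [-2,-5,-8,-11,-14,-17,-20,-23,-25.3,-25.3,-25.35,-25.35]}' 0 20
python3 - <<'E'
from h import *
from plant import r
st=r.get_state();uc(st);delta(st,W(-52,52,100),RP)
E
```

```text
time_s: 1.1
tcp_pos: [0.4511, 0.2489, 0.2865]
eef_rot: [-179.9, -25.8, 8.4]
contact_force: [0.4, 0.7, -0.2]
gripper_width: 0.0132
gripper_force: 0.0
tcp in unit mm [ 51.7 429.1 173.4] axis in unit [ 0.001  0.002 -1.   ] F unit [ 0.3  0.6 -0.4] w 0.0132 t 1.1
shift [-0.1036  0.3772  0.0726] rot [-0.11 -0.05 -0.02]
```

```bash
python3 drive.py '{"tx": [-0.01,-0.02,-0.03,-0.04,-0.05,-0.06,-0.07,-0.08,-0.09,-0.1,-0.104,-0.104],"ty": [0.036,0.072,0.108,0.145,0.182,0.22,0.258,0.296,0.334,0.36,0.377,0.377],"tz": [0,0,0.01,0.02,0.03,0.04,0.05,0.06,0.07,0.073,0.073,0.073],"ax": [0,0,0,0,0,0,0,0,0,0,0,0],"ay": [0,0,0,0,0,0,0,0,0,0,0,0],"az": [0,0,0,0,0,0,0,0,0,0,0,0]}'
python3 - <<'E'
from h import *
from plant import r
import cv2
st=r.get_state();uc(st);delta(st,W(-52,52,2.5),RP)
s=r.capture("scene");t=r.capture("top");np.savez("pics/s1.npz",**s);np.savez("pics/t1.npz",**t)
im=np.hstack([cv2.resize(t["frame"][145:245,205:305,::-1],(400,400),interpolation=2),cv2.resize(s["frame"][130:230,215:315,::-1],(400,400),interpolation=2)])
cv2.imwrite("pics/a1.png",im)
E
```

```text
time_s: 2.1
tcp_pos: [0.4441, -0.1333, 0.1739]
eef_rot: [-179.9, -25.7, 8.1]
contact_force: [-0.2, 1.1, 0.6]
gripper_width: 0.0008
gripper_force: 0.0
tcp in unit mm [-53.9  52.   99.3] axis in unit [-0.001 -0.    -1.   ] F unit [0.3 1.1 0.6] w 0.0008 t 2.1
shift [ 0.002  -0.      0.0968] rot [ 0.    0.08 -0.26]
```

View pics/a1.png

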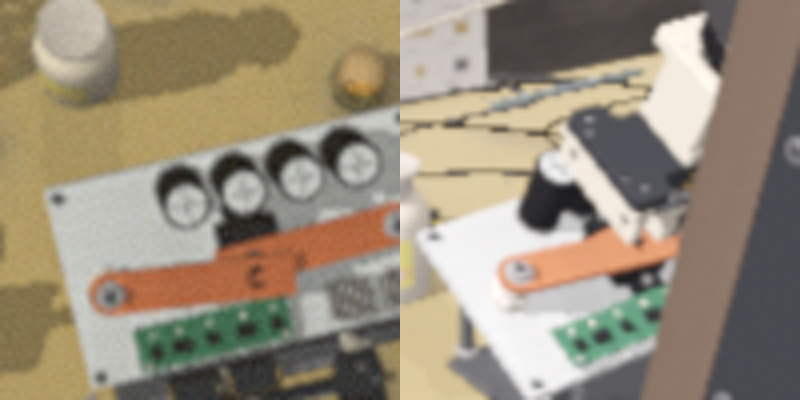

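```bash
python3 - <<'E'
from h import *
from plant import r
s=load("pics/s1.npz");t=load("pics/t1.npz");st=r.get_state()
p=st["tcp_pos"]
for k in (0,.066,.15): 
    q=p+un*k;print(q,"t",(proj(t,q)-[205,145])*4,"s",(proj(s,q)-[215,130])*4+[400,0])
    
E
```

```text
[ 0.44460322 -0.13145268  0.17474067] t [212.63908023 381.89852338] s [658.28649587 226.31713262]
[ 0.41620346 -0.13564639  0.23417018] t [225.42090554 416.89279753] s [692.28210888 162.5314608 ]
[ 0.38005831 -0.14098384  0.30980774] t [244.24495042 468.42955158] s [741.15973308  70.82280135]
```

The view shows the fingers hanging just down-slope of the upper bar (TCP projects to top-crop (213,382), scene (658,226)), as calculated. Now descending.

```bash
python3 drive.py '{"tx": [0.0,0,0,0,0,0,0],"ty": [0,0,0,0,0,0,0],"tz": [0.02,0.045,0.065,0.08,0.09,0.097,0.097],"ax": [0,0,0,0,0,0,0],"ay": [0,0,0,0,0,0,0],"az": [0,0,0,-0.2,-0.2,-0.2,-0.2]}' && python3 - <<'E'
from h import *
from plant import r
st=r.get_state();uc(st)
E
python3 drive.py '{"tx": [0.002,0.004,0.006,0.008,0.01,0.012,0.013,0.013],"ty": [0,0,0,0,0,0,0,0],"tz": [0,0,0,0,0,0,0,0],"ax": [0,0,0,0,0,0,0,0],"ay": [0,0,0,0,0,0,0,0],"az": [0,0,0,0,0,0,0,0]}' && python3 - <<'E'
from h import *
from plant import r
st=r.get_state();uc(st)
E
```

```text
time_s: 2.78
tcp_pos: [0.4865, -0.1227, 0.0865]
eef_rot: [-180.0, -25.7, 8.7]
contact_force: [-1.2, -0.3, -0.3]
gripper_width: 0.0005
gripper_force: 0.0
tcp in unit mm [-52.7  56.3   1.7] axis in unit [-0.002  0.002 -1.   ] F unit [-1.3 -0.1  0.2] w 0.0005 t 2.8
time_s: 3.45
tcp_pos: [0.4985, -0.1222, 0.0936]
eef_rot: [-180.0, -25.8, 8.6]
contact_force: [0.3, -0.4, -0.7]
gripper_width: 0.0004
gripper_force: 0.0
tcp in unit mm [-38.8  55.1   2.9] axis in unit [ 0.001  0.001 -1.   ] F unit [-0.1 -0.5 -0.8] w 0.0004 t 3.5
```

```bash
python3 drive.py '{"tx": [0.001,0.002,0.003,0.004,0.005,0.006,0.006],"ty": [0,0,0,0,0,0,0],"tz": [0,0,0,0,0,0,0],"ax": [0,0,0,0,0,0,0],"ay": [0,0,0,0,0,0,0],"az": [0,0,0,0,0,0,0]}' && python3 - <<'E'
from h import *
from plant import r
st=r.get_state();uc(st)
E
python3 drive.py '{"tx": [0.001,0.002,0.003,0.004,0.005,0.006,0.007,0.007],"ty": [0,0,0,0,0,0,0,0],"tz": [0,0,0,0,0,0,0,0],"ax": [0,0,0,0,0,0,0,0],"ay": [0,0,0,0,0,0,0,0],"az": [0,0,0,0,0,0,0,0]}' && python3 - <<'E'
from h import *
from plant import r
import cv2
st=r.get_state();uc(st)
s=r.capture("scene");t=r.capture("top");np.savez("pics/s2.npz",**s);np.savez("pics/t2.npz",**t)
E
```

```text
time_s: 4.03
tcp_pos: [0.5012, -0.1218, 0.0945]
eef_rot: [-180.0, -25.5, 8.5]
contact_force: [-7.0, -0.9, 0.5]
gripper_width: 0.0002
gripper_force: 2.7
tcp in unit mm [-36.   55.1   2.5] axis in unit [-0.004  0.002 -1.   ] F unit [-6.1  0.2  3.5] w 0.0002 t 4.0
time_s: 4.7
tcp_pos: [0.5062, -0.1214, 0.0966]
eef_rot: [-180.0, -25.4, 8.5]
contact_force: [-6.2, -6.6, -2.5]
gripper_width: 0.0005
gripper_force: 3.5
tcp in unit mm [-30.6  54.7   2.2] axis in unit [-0.006  0.001 -1.   ] F unit [-7.4 -5.6  0.9] w 0.0005 t 4.7
```

```bash
python3 drive.py '{"tx": [0.001,0.002,0.003,0.004,0.005,0.005],"ty": [0,0,0,0,0,0],"tz": [0,0,0,0,0,0],"ax": [0,0,0,0,0,0],"ay": [0,0,0,0,0,0],"az": [0,0,0,0,0,0]}' && python3 - <<'E'
from h import *
from plant import r
import cv2
st=r.get_state();uc(st)
s=r.capture("scene");t=r.capture("top");np.savez("pics/s2.npz",**s);np.savez("pics/t2.npz",**t)
im=np.hstack([cv2.resize(t["frame"][165:225,215:315,::-1],(400,240),interpolation=2),cv2.resize(s["frame"][150:210,215:315,::-1],(400,240),interpolation=2)])
cv2.imwrite("pics/a2.png",cv2.resize(im,(800,240)))
E
```

```text
time_s: 5.3
tcp_pos: [0.5094, -0.1211, 0.0981]
eef_rot: [-180.0, -25.3, 8.4]
contact_force: [-9.1, -8.4, -2.2]
gripper_width: 0.0003
gripper_force: 4.9
tcp in unit mm [-27.   54.5   2.1] axis in unit [-0.009  0.001 -1.   ] F unit [-10.2  -7.    2.5] w 0.0003 t 5.3
```

View pics/a2.png

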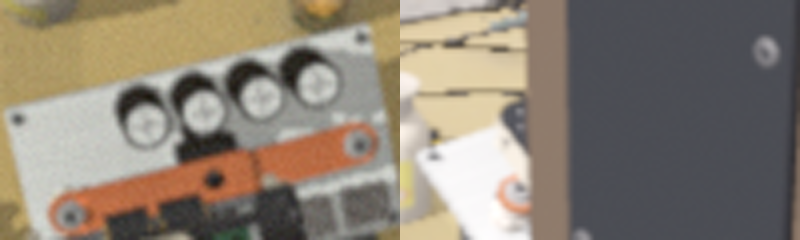

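The upper bar is now nearly straight with the lower bar (top crop: hole at (213,180), on the pivot line (70,215)-(358,145)). I'll measure this more precisely.

```bash
python3 - <<'E'
from h import *
t=load("pics/t2.npz");g=t["frame"].astype(float)
def cen(c,u0,v0,k=4):
    p=c["frame"][v0-k:v0+k+1,u0-k:u0+k+1,0].astype(float);w=np.clip(120-p,0,None)
    v,u=np.mgrid[-k:k+1,-k:k+1];return u0+(w*u).sum()/w.sum(),v0+(w*v).sum()/w.sum()
print(np.round(g[205:217,262:275,0]).astype(int))
c=cen(t,268,210,3);print(c,U.T@(hit(t,*c,W(0,0,9),un)-M)*1000)
# edges of copper on each bar: mid-line in top plane coords
P=t["frame"].astype(int);m=(P[...,0]-P[...,2]>60)&(P[...,0]>120)
for lab,u,h in [("up",range(240,262,3),10.8),("low",range(283,296,3),5.3)]:
    for x in u:
        v=np.nonzero(m[190:225,x])[0]+190
        a,b=[U.T@(hit(t,x,y,W(0,0,h),un)-M)*1000 for y in (v.min()-.5,v.max()+.5)]
        print(lab,x,np.round(a[:2],1),np.round(b[:2],1))
E
```

```text
[[114 131 144 155 162 169 178 182 182 184 189 188 183]
 [165 172 178 183 184 173 168 171 179 187 188 180 188]
 [188 187 185 182 172 144 132 145 163 186 190 187 184]
 [184 184 185 176 145 103  84  99 129 173 185 183 183]
 [186 182 181 158 115  68  50  50  83 152 187 185 184]
 [184 186 182 157 102  60  35  46  92 153 179 191 180]
 [187 188 184 168 134  93  73  87 134 169 188 189 183]
 [182 179 170 180 168 150 146 150 172 188 193 196 187]
 [145 133 138 167 181 187 181 183 183 181 180 173 162]
 [ 89  78  90 141 174 180 176 176 162 162 153 143 123]
 [ 55  45  67 106 137 144 141 137 127 119 114 111 109]
 [ 57  51  54  85 103 105  98 108 103  95  92  91 102]]
(np.float64(268.18529411764706), np.float64(209.59558823529412)) [-1.0158105   0.69001636  9.        ]
up 240 [16.8 82.3] [-15.9  89.5]
up 243 [14.7 73.7] [-9.1 79. ]
up 246 [15.6 64.5] [-8.3 69.7]
up 249 [16.4 55.3] [-7.4 60.5]
up 252 [17.3 46.1] [-15.6  53.1]
up 255 [15.1 37.5] [-8.7 42.6]
up 258 [16.  28.3] [-7.9 33.3]
up 261 [16.8 19. ] [-7. 24.]
low 283 [ 14.5 -48.2] [ -9.5 -43.5]
low 286 [ 12.4 -57. ] [-14.7 -51.7]
low 289 [ 13.3 -66.4] [-16.9 -60.6]
low 292 [ 14.1 -75.7] [-16. -70.]
low 295 [ 15.  -85.1] [-18.2 -78.8]
```

```bash
python3 drive.py '{"tx": [0.0005,0.001,0.001],"ty": [0,0,0],"tz": [0,0,0],"ax": [0,0,0],"ay": [0,0,0],"az": [0,0,0]}' && python3 - <<'E'
from h import *
from plant import r
uc(r.get_state())
E
python3 drive.py '{"tx": [-0.003,-0.006,-0.01,-0.015,-0.018,-0.018,-0.018,-0.018,-0.018,-0.018],"ty": [0,0,0,0,0,0,0,0,0,0],"tz": [0,0,0,0,-0.02,-0.055,-0.09,-0.12,-0.14,-0.14],"ax": [0,0,0,0,0,0,0,0,0,0],"ay": [0,0,0,0,0,0,0,0,0,0],"az": [0,0,0,0,0,0,0,0,0,0]}' && python3 - <<'E'
from h import *
from plant import r
st=r.get_state();uc(st)
t=r.capture("top");np.savez("pics/t3.npz",**t)
def cen(c,u0,v0,k=4):
    p=c["frame"][v0-k:v0+k+1,u0-k:u0+k+1,0].astype(float);w=np.clip(120-p,0,None)
    v,u=np.mgrid[-k:k+1,-k:k+1];return u0+(w*u).sum()/w.sum(),v0+(w*v).sum()/w.sum()
c=cen(t,268,210,3);print(c,U.T@(hit(t,*c,W(0,0,9),un)-M)*1000)
delta(st,np.array([.529,.156,.22]),RB)
E
```

```text
time_s: 5.65
tcp_pos: [0.5097, -0.1211, 0.0982]
eef_rot: [-179.9, -25.2, 8.4]
contact_force: [-11.0, -9.2, -1.4]
gripper_width: 0.0002
gripper_force: 5.5
tcp in unit mm [-26.7  54.5   2.1] axis in unit [-0.01   0.001 -1.   ] F unit [-11.6  -7.5   4.1] w 0.0002 t 5.7
time_s: 6.48
tcp_pos: [0.4399, -0.1311, 0.2251]
eef_rot: [179.9, -26.3, 8.7]
contact_force: [-0.6, 0.5, 0.1]
gripper_width: 0.0005
gripper_force: 0.0
tcp in unit mm [-35.   54.8 147.1] axis in unit [ 0.01   0.001 -1.   ] F unit [-0.4  0.5  0.3] w 0.0005 t 6.5
(np.float64(268.1154401154401), np.float64(209.48340548340548)) [-0.62977328  0.82334605  9.        ]
shift [ 0.1154 -0.2705  0.0625] rot [ -6.23 -25.85  26.85]
```

```bash
python3 - <<'E'
from h import *
from plant import r
st=r.get_state();print(np.round(st["joints"],1))
s=load("pics/scene0.npz");P=cloud(s)
d=np.array([.529,.156]);a=np.radians(-18.7);bx=np.array([np.cos(a),np.sin(a)]);by=np.array([-bx[1],bx[0]])
q=P.reshape(-1,3);q=q[(abs(q[:,0]-.57)<.13)&(abs(q[:,1]-.15)<.12)&(q[:,2]>.02)&(q[:,2]<.14)]
l=np.stack([(q[:,:2]-d)@bx,(q[:,:2]-d)@by,q[:,2]],1)*1000
m=l[:,0]>32;print(np.round(l[m][::12]))
print("head pts",np.round(l[(l[:,2]>110)&~m][::2]))
R=Ro.from_euler('xyz',[180,0,71.3],degrees=True).as_matrix();delta(st,np.array([.529,.156,.2]),R)
R=Ro.from_euler('xyz',[180,0,-108.7],degrees=True).as_matrix();delta(st,np.array([.529,.156,.2]),R)
E
```

```text
[  7.8 -15.3 -43.   -0.6 -36.1  91.2]
[[153.  78. 118.]
 [153.  77. 104.]
 [151.  75.  97.]
 [152.  73.  90.]
 [159.  63.  78.]
 [144.  74.  81.]
 [141.  79.  79.]
 [154.  67.  67.]
 [145.  73.  66.]
 [142.  79.  61.]
 [145.  74.  55.]
 [154.  67.  45.]
 [ 79.  35.  85.]
 [157.  63.  32.]
 [ 79.  31.  75.]
 [ 74.  42.  72.]
 [ 75.  31.  67.]
 [ 85.  50.  55.]
 [ 77.  47.  57.]
 [ 72.  44.  56.]
 [ 93. -67.  30.]
 [ 74.  22.  49.]
 [ 68.  38.  52.]
 [ 87. -61.  28.]
 [ 76.  20.  41.]
 [ 67.  28.  44.]]
head pts [[  4.   4. 129.]
 [ -0.  -2. 131.]
 [ -1.   4. 129.]
 [ -3.  -2. 130.]
 [  1. -48. 122.]
 [ -3. -53. 124.]
 [ -4.   6. 128.]
 [ -4.   1. 128.]
 [ -7.  -4. 129.]
 [ -2. -45. 122.]
 [ -6. -50. 124.]
 [ -3. -56. 121.]
 [ -6.   6. 126.]
 [ -8.   1. 127.]
 [ -8.  -4. 126.]
 [ -4. -45. 120.]
 [ -6. -50. 121.]
 [ -1. -55. 117.]
 [ -8.   6. 125.]
 [ -8.   1. 124.]
 [ -7.  -4. 123.]
 [ -4. -45. 116.]
 [ -9. -50. 120.]
 [ -4. -55. 116.]
 [ -8.   7. 121.]
 [-10.   1. 122.]
 [ -6.  -3. 119.]
 [  0.  -8. 115.]
 [ -6. -47. 114.]
 [ -5. -52. 113.]
 [ -1. -58. 110.]
 [ -0.  53. 118.]
 [ -6.  10. 118.]
 [-10.   4. 119.]
 [ -9.  -1. 119.]
 [ -5.  -6. 115.]
 [ -5. -44. 111.]
 [ -8. -50. 113.]
 [ -7. -55. 111.]
 [ -3.  53. 117.]
 [ -5.  10. 114.]
 [-11.   5. 117.]
 [ -7.  -0. 114.]
 [ -7.  -5. 113.]
 [ -8.  53. 117.]
 [  1.  49. 111.]
 [-11.   5. 114.]
 [ -9.  -0. 112.]
 [ -7.  -5. 110.]
 [ -6.  54. 113.]
 [ -3.  49. 110.]]
shift [ 0.1076 -0.2704  0.0785] rot [ 14.35 -23.52 -61.55]
shift [ 0.1076 -0.2704  0.0785] rot [-26.75 -16.32 114.93]
```

```bash
python3 drive.py '{"tx": [0.0,0.01,0.02,0.03,0.045,0.06,0.075,0.09,0.1,0.108,0.108,0.108],"ty": [-0.027,-0.054,-0.081,-0.11,-0.14,-0.17,-0.2,-0.23,-0.25,-0.27,-0.27,-0.27],"tz": [-0.01,-0.01,0,0.01,0.02,0.03,0.045,0.06,0.07,0.0785,0.0785,0.0785],"ax": [1.4,2.8,4.3,5.7,7.2,8.6,10,11.5,12.9,14.35,14.35,14.35],"ay": [-2.3,-4.7,-7,-9.4,-11.7,-14.1,-16.4,-18.8,-21.2,-23.5,-23.5,-23.5],"az": [-6.1,-12.3,-18.4,-24.6,-30.8,-36.9,-43,-49.2,-55.4,-61.55,-61.55,-61.55]}' 0.05 20
python3 - <<'E'
from h import *
from plant import r
st=r.get_state()
R=Ro.from_euler('xyz',[180,0,71.3],degrees=True).as_matrix();delta(st,np.array([.529,.156,.2]),R);delta(st,np.array([.529,.156,.085]),R);print(st["joints"])
E
```

```text
time_s: 7.53
tcp_pos: [0.5287, 0.157, 0.1931]
eef_rot: [-179.5, 0.3, 71.4]
contact_force: [-0.3, -0.4, -0.8]
gripper_width: 0.0497
gripper_force: 0.0
shift [-0.0009  0.0006 -0.0069] rot [-0.52  0.34  0.08]
shift [-0.0002  0.0016  0.108 ] rot [-0.52  0.34  0.08]
[ 36.72643472  10.79163958 -17.24746637  -0.25714176 -62.53737478
 124.77328634]
```

```bash
python3 drive.py '{"tx": [0,0,0,0,0,0,0],"ty": [0.001,0.001,0.0015,0.0015,0.0015,0.0015,0.0015],"tz": [0.025,0.055,0.08,0.098,0.107,0.107,0.107],"ax": [-0.5,-0.5,-0.5,-0.5,-0.5,-0.5,-0.5],"ay": [0.3,0.3,0.3,0.3,0.3,0.3,0.3],"az": [0,0,0,0,0,0,0]}'
python3 - <<'E'
from h import *
from plant import r
import cv2
st=r.get_state();print(st["contact_force"],st["tcp_pos"],st["eef_rot"])
s=r.capture("scene");t=r.capture("top");np.savez("pics/s4.npz",**s)
im=np.hstack([cv2.resize(t["frame"][185:260,120:220,::-1],(400,300),interpolation=2),cv2.resize(s["frame"][180:255,130:230,::-1],(400,300),interpolation=2)])
cv2.imwrite("pics/a4.png",im)
E
```

```text
time_s: 8.12
tcp_pos: [0.5292, 0.1546, 0.0894]
eef_rot: [179.8, -0.1, 71.3]
contact_force: [1.6, 0.7, -0.0]
gripper_width: 0.0497
gripper_force: 0.0
[ 1.62943864  0.69298231 -0.00938226] [0.52920184 0.154623   0.0894205 ] [ 1.79848971e+02 -1.41467619e-01  7.12557247e+01]
```

View pics/a4.png

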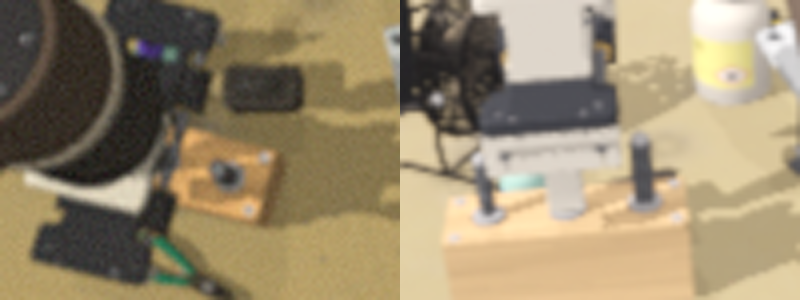

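The fingers straddle the middle (large) drift, finger at scene-crop (565,190), with both neighbours clear. Lower slightly and close.

```bash
python3 drive.py '{"tx": [0,0,0],"ty": [0,0,0],"tz": [0.003,0.005,0.005],"ax": [0,0,0],"ay": [0,0,0],"az": [0,0,0]}' && python3 drive.py '{"tx": [0,0,0,0,0,0],"ty": [0,0,0,0,0,0],"tz": [0,0,0,0,0,0],"ax": [0,0,0,0,0,0],"ay": [0,0,0,0,0,0],"az": [0,0,0,0,0,0]}' 0.01 45
```

```text
time_s: 8.47
tcp_pos: [0.5291, 0.155, 0.0843]
eef_rot: [179.8, -0.2, 71.3]
contact_force: [-0.7, 0.2, -0.4]
gripper_width: 0.0502
gripper_force: 0.0
time_s: 8.97
tcp_pos: [0.5291, 0.1549, 0.0841]
eef_rot: [179.9, -0.1, 71.3]
contact_force: [-0.9, -0.3, -0.5]
gripper_width: 0.0191
gripper_force: 45.0
```

```bash
python3 drive.py '{"tx": [0,0,0,0,0,0],"ty": [0,0,0,0,0,0],"tz": [0,0,-0.005,-0.01,-0.015,-0.02],"ax": [0,0,0,0,0,0],"ay": [0,0,0,0,0,0],"az": [0,0,0,0,0,0]}'
```

```text
time_s: 9.47
tcp_pos: [0.5291, 0.155, 0.1048]
eef_rot: [179.9, -0.2, 71.3]
contact_force: [0.3, -0.5, -1.9]
gripper_width: 0.0191
gripper_force: 45.0
```

```bash
python3 drive.py '{"tx": [0,0,0,0,0,0,0],"ty": [0,0,0,0,0,0,0],"tz": [-0.03,-0.06,-0.095,-0.13,-0.155,-0.165,-0.165],"ax": [0,0,0,0,0,0,0],"ay": [0,0,0,0,0,0,0],"az": [0,0,0,0,0,0,0]}'
python3 - <<'E'
from h import *
from plant import r
st=r.get_state()
delta(st,W(-2,0,150),RP);print(W(-2,0,150))
E
```

```text
time_s: 10.05
tcp_pos: [0.5296, 0.1552, 0.2725]
eef_rot: [179.7, -0.4, 71.3]
contact_force: [0.0, 0.0, -1.6]
gripper_width: 0.0195
gripper_force: 45.0
shift [-0.3359  0.057   0.0284] rot [-14.04  22.58  61.78]
[ 0.47603381 -0.18115561  0.24210562]
```

```bash
python3 drive.py '{"tx": [-0.03,-0.065,-0.1,-0.135,-0.17,-0.205,-0.24,-0.27,-0.3,-0.32,-0.336,-0.336],"ty": [0.005,0.01,0.017,0.023,0.029,0.035,0.041,0.046,0.051,0.055,0.057,0.057],"tz": [0,0,0.005,0.01,0.015,0.018,0.02,0.022,0.025,0.027,0.0284,0.0284],"ax": [-1.2,-2.6,-4,-5.5,-6.8,-8.2,-9.6,-11,-12.4,-13.5,-14.04,-14.04],"ay": [2,4.2,6.4,8.8,11,13.2,15.4,17.7,20,21.7,22.58,22.58],"az": [5.4,11.5,17.6,24,30,36,42.2,48.4,54.6,59.4,61.78,61.78]}'
python3 drive.py '{"tx": [0,0,0],"ty": [0,0,0],"tz": [0,0,0],"ax": [0,0,0],"ay": [0,0,0],"az": [0,0,0]}'
python3 - <<'E'
from h import *
from plant import r
import cv2
st=r.get_state();uc(st);delta(st,W(0,0,120),RP)
s=r.capture("scene");t=r.capture("top");np.savez("pics/s5.npz",**s);np.savez("pics/t5.npz",**t)
im=np.hstack([cv2.resize(t["frame"][160:235,215:315,::-1],(400,300),interpolation=2),cv2.resize(s["frame"][120:195,220:320,::-1],(400,300),interpolation=2)])
cv2.imwrite("pics/a5.png",im)
p=W(0,0,0)
for k in (70,132,150): print(k,"s",(proj(s,W(-2,0,k))-[220,120])*4+[400,0],"t",(proj(t,W(-2,0,k))-[215,160])*4)
E
```

```text
time_s: 11.05
tcp_pos: [0.472, -0.1836, 0.2372]
eef_rot: [180.0, -25.3, 8.1]
contact_force: [-0.1, 1.6, -1.7]
gripper_width: 0.0193
gripper_force: 45.0
time_s: 11.3
tcp_pos: [0.4748, -0.1813, 0.2394]
eef_rot: [179.9, -25.4, 8.5]
contact_force: [-0.5, 1.0, -1.8]
gripper_width: 0.0191
gripper_force: 45.0
tcp in unit mm [-4.300e+00  1.000e-01  1.481e+02] axis in unit [-0.006 -0.001 -1.   ] F unit [-1.1  1.  -1.5] w 0.0191 t 11.3
shift [0.0045 0.     0.0281] rot [0.08 0.37 0.11]
70 s [639.89321226 220.73417985] t [227.06099407 222.63971933]
132 s [669.50209512 163.21210634] t [241.97068383 248.97601075]
150 s [678.61777125 145.50280624] t [246.63077487 257.20753788]
```

View pics/a5.png

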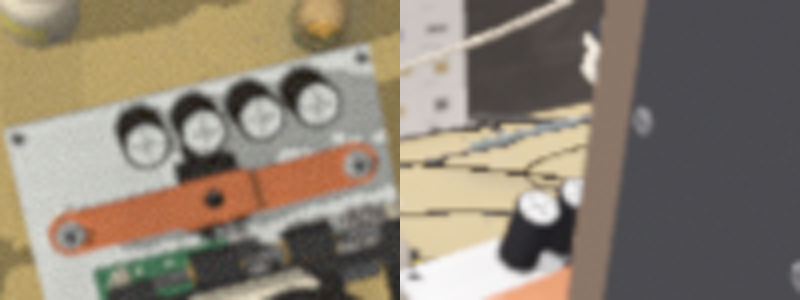

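```bash
python3 drive.py '{"tx": [0.001,0.002,0.003,0.003,0.003,0.003],"ty": [0,0,-0.0005,-0.0005,-0.0005,-0.0005],"tz": [0.015,0.03,0.042,0.049,0.049,0.049],"ax": [0,0.1,0.1,0.1,0.1,0.1],"ay": [0.2,0.4,0.4,0.4,0.4,0.4],"az": [0,0.1,0.1,0.1,0.1,0.1]}'
python3 - <<'E'
from h import *
from plant import r
import cv2
st=r.get_state();uc(st)
t=r.capture("top");np.savez("pics/t6.npz",**t)
cv2.imwrite("pics/a6.png",cv2.resize(t["frame"][190:240,230:300,::-1],(700,500),interpolation=2))
p=st["tcp_pos"];R=Ro.from_euler('xyz',st["eef_rot"],degrees=True).as_matrix()[:,2]
for k in (18,47,80): print(k,(proj(t,p+R*k/1000)-[230,190])*10)
print("hole",(proj(t,W(-.6,.8,10.8))-[230,190])*10)
E
```

```text
time_s: 11.9
tcp_pos: [0.4983, -0.1776, 0.1969]
eef_rot: [-180.0, -25.8, 8.4]
contact_force: [-0.6, -0.0, -1.3]
gripper_width: 0.0193
gripper_force: 45.0
tcp in unit mm [-1.3  0.2 99.5] axis in unit [ 0.001  0.    -1.   ] F unit [-1.1  0.1 -0.9] w 0.0193 t 11.9
18 [422.87844709 266.19106289]
47 [406.48938512 237.21923117]
80 [388.82358077 205.99043283]
hole [382.12734703 196.34342504]
```

View pics/a6.png

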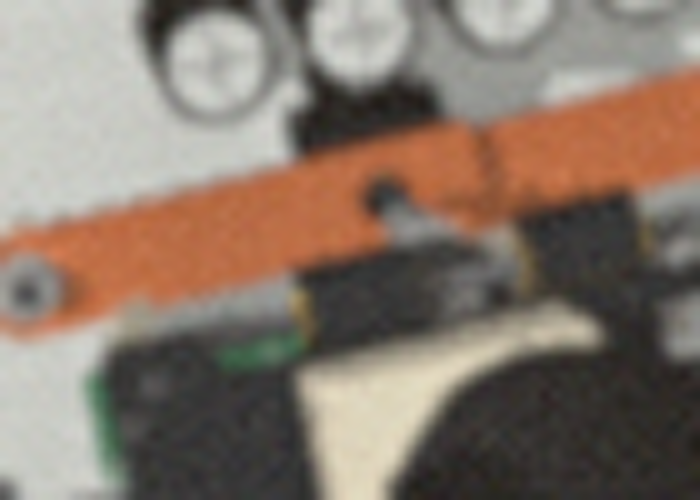

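The tip shows at about (388,205), right over the hole (382,196), matching prediction. I'll check the drift's tilt with depth before pushing.

```bash
python3 - <<'E'
from h import *
t=load("pics/t6.npz");P=(cloud(t)-M)@U*1000
np.set_printoptions(linewidth=220,suppress=True)
for name,k in(("h",2),("x",0),("y",1)):
    print(name);print("     ",list(range(262,286)))
    for v in range(206,222): print(v,np.round(P[v,262:286,k]).astype(int))
E
```

```text
h
      [262, 263, 264, 265, 266, 267, 268, 269, 270, 271, 272, 273, 274, 275, 276, 277, 278, 279, 280, 281, 282, 283, 284, 285]
206 [ 7 12 11 10 13 10  9 10 10 11 11  7  9 10 13  9  5  2  6  4  8  3  7  8]
207 [15  8 13 12  4  4  4  7  7  9  8  9  9 10  7 14  4  8  4  7  3  5  2  4]
208 [ 11  12  11  10   2 -98 -99 -19  -8   8  10   8  12   7  11  10   1   7   4   6   7   7   5   4]
209 [ 11  10  12  11 -19 -21 -18  31  -2   8  11  15  12  11  12   8   4   3   5   6   4   2   2   4]
210 [ 11   9  11  11  -6 -12  32  49  56  54  50  12  12  10   8  10  13   5   4   5   4 168 174 175]
211 [ 10  11  11  10  12   5  47  60  63  67  82  11  12   8  12  12  12   4  10 178 176 179 182 183]
212 [ 10   6  10  10   7  13  56  61  85  85  88  86  83  83  10   4   1   4 -23 180 186 189 188 188]
213 [ 10  11  15   6   7   9  56  86  86  87  93  94  94  84  83 -23 -23 -18 107 183 189 187 187 191]
214 [ 12   9  14  10 169 173 173 180 180  98  96 101 103 102  87 103 106 113 111 178 189 188 189 190]
215 [170 173 173 177 177 180 183 185 186 189 110 110 110 112 105 177 179 180 182 184 192 189 190 189]
[... 3218 characters left out ...]
 29  27  24  22  20  18  15  13   3   0  -2  -5  -8  -3  -5  -7 -10 -12 -13 -16 -18 -21]
216 [ 35  33  30  28  26  23  21  19  16  14   4   8   6   3   1  -2  -4  -7  -9 -11 -14 -15 -18 -20]
217 [ 36  33  31  29  26  24  22  19  17  14  11   9   6   4   1  -1  -4  -6  -8 -11 -13 -15 -18 -20]
218 [ 36  34  32  29  27  24  22  20  17  15  12   9   7   4   2  -1  -9 -10 -13 -15 -13 -15 -17 -20]
219 [ 37  35  32  30  27  25  23  20  18  15  12  10   2   1  -2  -5  -8 -10 -12 -14 -11 -13 -15 -17]
220 [ 38  35  33  30  28  25  23  21  18  16  13   6   3   1  -2  -4   0  -2  -5  -7  -9 -11 -14 -15]
221 [ 38  36  33  31  28  26  23  21  19  16  14   6  10   7   6   3   2  -1  -3  -5  -8 -10  -7  -9]
```

```bash
python3 drive.py '{"tx": [0,0,0,0,0,0,0,0,0],"ty": [-0.001,-0.001,-0.001,-0.001,-0.001,-0.001,-0.001,-0.001,-0.001],"tz": [0.003,0.006,0.01,0.014,0.018,0.021,0.023,0.025,0.025],"ax": [0,0,0,0,0,0,0,0,0],"ay": [0,0,0,0,0,0,0,0,0],"az": [0,0,0,0,0,0,0,0,0]}' - 55
python3 - <<'E'
from h import *
from plant import r
st=r.get_state();uc(st);print(st["moment"])
E
```

```text
time_s: 12.7
tcp_pos: [0.5087, -0.1754, 0.1739]
eef_rot: [-180.0, -25.8, 8.3]
contact_force: [-0.4, 0.4, -1.8]
gripper_width: 0.019
gripper_force: 55.0
tcp in unit mm [-1.8  0.9 74.2] axis in unit [ 0.001 -0.    -1.   ] F unit [-1.1  0.5 -1.4] w 0.019 t 12.7
[-0.30230701  1.86480207  0.01418761]
```

```bash
for i in 1 2; do python3 drive.py '{"tx": [0,0,0,0,0,0],"ty": [0,0,0,0,0,0],"tz": [0.002,0.004,0.006,0.008,0.01,0.01],"ax": [0,0,0,0,0,0],"ay": [0,0,0,0,0,0],"az": [0,0,0,0,0,0]}' >/dev/null
python3 - <<'E'
from h import *
from plant import r
st=r.get_state();uc(st)
E
done
```

```text
tcp in unit mm [-2.2  1.  64.2] axis in unit [ 0.  0. -1.] F unit [-3.5 -0.3 -2.6] w 0.019 t 13.2
tcp in unit mm [-1.6  1.  54.1] axis in unit [ 0.001 -0.    -1.   ] F unit [-3.8 -0.3 -3. ] w 0.0187 t 13.7
```

```bash
for i in 1 2; do python3 drive.py '{"tx": [0,0,0,0,0,0],"ty": [0,0,0,0,0,0],"tz": [0.002,0.004,0.006,0.008,0.009,0.009],"ax": [0,0,0,0,0,0],"ay": [0,0,0,0,0,0],"az": [0,0,0,0,0,0]}' >/dev/null
python3 - <<'E'
from h import *
from plant import r
st=r.get_state();uc(st);print(st["moment"])
E
done
```

```text
tcp in unit mm [-1.6  1.  45.3] axis in unit [ 0.001 -0.    -1.   ] F unit [-4.   1.5 -0.9] w 0.019 t 14.2
[-0.44223826  3.32664856  0.00612588]
tcp in unit mm [-1.7  1.  36.4] axis in unit [ 0.001 -0.    -1.   ] F unit [-5.1  1.9 -0. ] w 0.0191 t 14.7
[-0.29757248  3.49333311  0.105822  ]
```

```bash
for i in 1 2 3; do python3 drive.py '{"tx": [0,0,0,0],"ty": [0,0,0,0],"tz": [0.001,0.002,0.003,0.003],"ax": [0,0,0,0],"ay": [0,0,0,0],"az": [0,0,0,0]}' >/dev/null
python3 - <<'E'
from h import *
from plant import r
st=r.get_state();uc(st);print(st["moment"])
E
done
```

```text
tcp in unit mm [-1.8  1.  33.5] axis in unit [ 0.001  0.    -1.   ] F unit [-6.2  0.8  1.8] w 0.019 t 15.0
[-0.24855993  3.69264586  0.19577246]
tcp in unit mm [-1.8  1.  30.5] axis in unit [ 0.001  0.    -1.   ] F unit [-5.1  1.4  2.7] w 0.0192 t 15.4
[-0.23706284  3.67119511  0.20799715]
tcp in unit mm [-1.8  1.  28.6] axis in unit [ 0.001 -0.    -1.   ] F unit [-9.4  3.8 19.4] w 0.019 t 15.7
[0.65754697 4.90403602 0.63712869]
```

```bash
python3 drive.py '{"tx": [0,0,0,0],"ty": [0,0,0,0],"tz": [0.001,0.002,0.002,0.002],"ax": [0,0,0,0],"ay": [0,0,0,0],"az": [0,0,0,0]}' >/dev/null
python3 - <<'E'
from h import *
from plant import r
import cv2
st=r.get_state();uc(st)
t=r.capture("top");np.savez("pics/t7.npz",**t)
E
```

```text
tcp in unit mm [-1.7  0.9 28.1] axis in unit [ 0.002 -0.    -1.   ] F unit [-11.9   7.8  43. ] w 0.0192 t 16.0
```

```bash
python3 drive.py '{"tx": [0,0,0,0],"ty": [0,0,0,0],"tz": [-0.001,-0.002,-0.003,-0.003],"ax": [0,0,0,0],"ay": [0,0,0,0],"az": [0,0,0,0]}' && python3 drive.py '{"tx": [0,0,0,0,0,0],"ty": [0,0,0,0,0,0],"tz": [0,0,0,0,0,0],"ax": [0,0,0,0,0,0],"ay": [0,0,0,0,0,0],"az": [0,0,0,0,0,0]}' 0.05
python3 - <<'E'
from h import *
from plant import r
st=r.get_state();uc(st)
E
```

```text
time_s: 16.42
tcp_pos: [0.5281, -0.1724, 0.1332]
eef_rot: [-180.0, -25.9, 8.3]
contact_force: [-11.5, 0.4, 4.7]
gripper_width: 0.019
gripper_force: 55.0
time_s: 16.92
tcp_pos: [0.5293, -0.1725, 0.1335]
eef_rot: [180.0, -25.9, 8.4]
contact_force: [-0.5, -0.6, -0.0]
gripper_width: 0.049
gripper_force: 0.0
tcp in unit mm [-0.7  0.8 28.7] axis in unit [ 0.003 -0.    -1.   ] F unit [-0.6 -0.5  0.2] w 0.049 t 16.9
```

Released cleanly; retract along the axis and then move clear for a look.

```bash
python3 drive.py '{"tx": [0,0,0,0,0,0,0,0,0,0,0,0],"ty": [0,0,0,0,0,0,0,-0.03,-0.07,-0.11,-0.15,-0.18],"tz": [-0.01,-0.025,-0.045,-0.07,-0.1,-0.13,-0.15,-0.15,-0.15,-0.15,-0.15,-0.15],"ax": [0,0,0,0,0,0,0,0,0,0,0,0],"ay": [0,0,0,0,0,0,0,0,0,0,0,0],"az": [0,0,0,0,0,0,0,0,0,0,0,0]}'
python3 drive.py '{"tx": [0,0,0,0,0,0,0,0],"ty": [-0.03,-0.07,-0.11,-0.14,-0.17,-0.19,-0.2,-0.2],"tz": [0,0,0,0,0,0,0,0],"ax": [0,0,0,0,0,0,0,0],"ay": [0,0,0,0,0,0,0,0],"az": [0,0,0,0,0,0,0,0]}'
python3 - <<'E'
from h import *
from plant import r
import cv2
np.set_printoptions(linewidth=200,suppress=True)
st=r.get_state();uc(st)
s=r.capture("scene");t=r.capture("top");np.savez("pics/s8.npz",**s);np.savez("pics/t8.npz",**t)
im=np.zeros((600,800,3),np.uint8)
im[:300,:400]=cv2.resize(t["frame"][165:240,215:315,::-1],(400,300),interpolation=2)
im[:300,400:]=cv2.resize(s["frame"][140:215,215:315,::-1],(400,300),interpolation=2)
im[300:,:400]=cv2.resize(t["frame"][130:280,90:290,::-1],(400,300))
im[300:,400:]=cv2.resize(s["frame"][130:280,110:310,::-1],(400,300))
cv2.imwrite("pics/a8.png",im)
for c,n in((s,"s"),(t,"t")):
    P=((cloud(c)-M)@U*1000).reshape(-1,3);m=(np.hypot(P[:,0],P[:,1])<22)&(P[:,2]>9)&(P[:,2]<90)
    for lo,hi in((9,13),(13,17),(20,40),(40,60),(60,72),(72,90)):
        q=P[m&(P[:,2]>=lo)&(P[:,2]<hi)]
        if len(q): print(n,lo,hi,len(q),np.round(q.mean(0),1),np.round(q.min(0)),np.round(q.max(0)))
E
```

```text
time_s: 17.92
tcp_pos: [0.4388, -0.0135, 0.2693]
eef_rot: [-179.9, -26.0, 8.2]
contact_force: [0.3, 0.5, 0.3]
gripper_width: 0.0502
gripper_force: 0.0
time_s: 18.58
tcp_pos: [0.4103, 0.1855, 0.2687]
eef_rot: [-180.0, -25.9, 8.5]
contact_force: [0.6, -0.2, -0.5]
gripper_width: 0.0498
gripper_force: 0.0
tcp in unit mm [ -0.8 372.3 178.9] axis in unit [ 0.001  0.001 -1.   ] F unit [ 0.3 -0.3 -0.7] w 0.0498 t 18.6
s 9 13 35 [-2.7  4.3 11.8] [-15. -20.   9.] [18. 21. 13.]
s 13 17 25 [-1.5  6.6 14.4] [-13. -19.  13.] [17. 22. 16.]
s 20 40 31 [-2.5  7.7 30.5] [-9. -3. 20.] [ 7. 13. 40.]
s 40 60 32 [-1.9  7.5 49.7] [-8. -3. 41.] [ 8. 12. 60.]
s 60 72 25 [-1.5  6.3 66.2] [-8. -7. 60.] [11. 12. 71.]
s 72 90 16 [ 1.5  3.6 73.8] [-5. -2. 72.] [ 8. 10. 76.]
t 9 13 55 [ 4.5  0.3 10.9] [-13. -20.   9.] [19. 20. 13.]
t 13 17 23 [ 6.2 -1.6 14.6] [ -9. -20.  13.] [18. 19. 17.]
t 20 40 16 [ 9.   3.5 30.5] [-0. -6. 21.] [11. 10. 39.]
t 40 60 12 [ 9.4  2.5 50.2] [ 4. -7. 43.] [12. 10. 59.]
t 60 72 30 [ 5.   1.4 67.6] [-7. -8. 60.] [12. 10. 71.]
t 72 90 12 [ 2.2  0.5 73.7] [-3. -6. 72.] [ 7.  8. 75.]
```

View pics/a8.png

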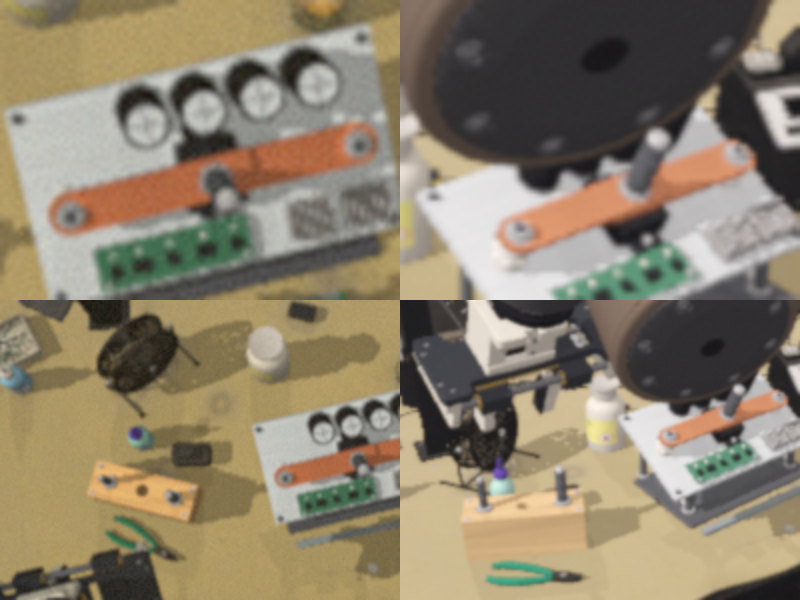

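The final view shows the drift square in the joint, with its collar on the bar (top crop (215,180)) and its head top about 75 mm above the terminal mouth (73.8 expected). Both bars are in line. The two small drifts are still in their block, and the bystanders haven't moved.

```bash
python3 -c "
from plant import r
print(r.close_job())"
```

```text
the job is handed in; nothing more can be done
None
```

I handed the job in at about 19 s: the upper bar is back in line, and the large drift stands seated and square in the joint. The two smaller drifts are still in their block, and nothing else on the bench appears to have moved.

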